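# Sweep the checked nuts off the inspection tray

### The job

The three hex nuts on the inspection tray have been checked: push the tray's slide gate fully open, sweep the nuts across the tray and out through the opening so that all three go down the chute into the bin, then push the gate fully shut again. The two round spacer rings are still to be measured and must stay lying flat on the tray, though they may be nudged. Only push with the fingers: do not lift any nut or ring, and do not disturb the other parts on the bench.

Things in the scene. Friction and masses are not known exactly. Their poses are not given: they have to be found in the camera images.
- tray: Fixed steel tray on legs. Inside 260 (x) by 330 mm (y), black floor 115 mm above the origin, walls 4 mm thick and 25 mm high (rim 29). Origin: bench level under its centre; x away from the robot, y left. Its right wall (inner face y = -165 mm) has an opening from x = -85 to +10 mm, down to floor level, no bar above; a sill runs on at floor level to y = -181 mm, then a steep chute drops to the bin.
- gate (a joint): Slide gate, a plate on the outside of the right wall that closes the opening: 0 m = shut, 0.095 m = fully open (end stop). Opens along the tray's +x (away from the robot), stays where it is left, about 2 N of friction.
- gate_tab (a point): Centre of the gate's upright push tab: 5 mm thick (tray x), 28 mm wide (tray y), from the wall's top edge up to 54 mm above the tray's floor; this point is 40 mm above the floor. It moves with the gate: push its near face to open, its far face to shut. Axes as the tray's.
- bin: Open grey plastic bin, 180 mm (tray x) by 180 mm (tray y), 56 mm high, walls and floor 4 mm, fixed on the bench below the opening, its left edge a little under the chute. Origin: centre of its underside; axes as the tray's.
- nut_1: Zinc-plated steel hex nut, 47 mm over the corners, 41 mm over the flats, 20 mm thick, threaded bore too small for a finger, lying flat on the tray (about 0.12 kg). Origin: centre of its underside, z up; its corners lie on its x axis.
- nut_2: Another hex nut like nut_1.
- nut_3: Another hex nut like nut_1.
- ring_1: Plain round steel spacer ring, 54 mm outside diameter, 12 mm thick, with a bore that behaves as filled (a solid disc), about 0.12 kg, lying flat on the tray; still to be measured, stays on the tray. Origin: centre of its underside.
- ring_2: Another spacer ring like ring_1.
- arbor: Stepped steel arbor standing upright, 43 mm across and 98 mm tall, left of the tray; bystander. Origin: centre of its underside.
- coupler_body: Plated quick coupler lying down, 41 x 93 x 37 mm, left of the tray; bystander. Origin: centre of its underside.
- seal_jar: Small white jar with a red lid, 54 mm across, 69 mm tall, left of the tray; bystander. Origin: centre of its underside.
- brass_valve: Brass valve lying down, 44 x 118 x 46 mm, right of the bin; bystander. Origin: centre of its underside.
Things that resemble listed ones, but are neither listed nor needed, are in the scene too. What is shaped like the ring_1 but black, pink or purple is not meant.

How it is judged:
On the way, in this order (a step that is already met when the one before it is completed fails the run):
1. the gate has been pushed open (at least 85 mm) (value of joint gate above 0.085 m), for 0.2 s.
2. all three hex nuts lie in the bin (x of nut_1 in the frame of bin between -0.086 and 0.086 m and y of nut_1 in the frame of bin between -0.086 and 0.086 m and z of each of nut_1, nut_2, nut_3 in the frame of bin below 0.056 m and x of nut_2 in the frame of bin between -0.086 and 0.086 m and y of nut_2 in the frame of bin between -0.086 and 0.086 m and x of nut_3 in the frame of bin between -0.086 and 0.086 m and y of nut_3 in the frame of bin between -0.086 and 0.086 m), for 0.2 s.
At the end, for the whole second after the job is handed in: All three hex nuts are inside the bin's walls and below its rim, both spacer rings lie flat on the tray's floor, the gate is shut to within 4 mm, and nuts and rings are at rest (all of step 2 and x of ring_1 in the frame of tray between -0.13 and 0.13 m and y of ring_1 in the frame of tray between -0.16 and 0.165 m and z of ring_1 in the frame of tray between 0.111 and 0.127 m and x of ring_2 in the frame of tray between -0.13 and 0.13 m and y of ring_2 in the frame of tray between -0.16 and 0.165 m and z of ring_2 in the frame of tray between 0.111 and 0.127 m and linear speed of each of nut_1, nut_2, nut_3, ring_1, ring_2 below 0.03 m/s and value of joint gate below 0.004 m); the robot touches nothing.
It fails at once if a nut or ring is lifted (more than 30 mm above the tray's floor) (z of any of nut_1, nut_2, nut_3, ring_1, ring_2 in the frame of tray above 0.145 m).
It fails at once if another part on the bench is moved more than 20 mm (distance of any of coupler_body, arbor, seal_jar, brass_valve from where it was at the start of the episode above 0.02 m).
It also fails if it takes over 72 s, if anything falls off the work surface, if the arm or the gripper's body presses on something with over 40 N, if the wrist force passes 120 N, or if a joint passes its speed limit or range.

### The arm

A 6-joint arm with a two-finger parallel gripper is mounted at the origin on a cart in front of the work surface, level with it; the furniture and walls round the work are solid. World frame = base frame: x ahead of the robot, y to its left, z up, the work surface at z = 0. Lengths are in m, angles in rad, forces in N, time in s.
With the tool pointing down it reaches from about 0.425 to 0.95 m from the base axis. Payload 3.5 kg.
Tool frame: the origin (TCP) lies midway between the tips of the shut fingers; the grasp point (between the pads) lies 19 mm behind it; z points along the fingers, y is the direction in which the jaws open and shut (so a half turn about z gives the same grasp; the last joint's range is limited). The gripper opens to 85 mm and grips with 20 to 120 N. Pads are 22 mm wide; open, the fingers measure 114 mm over their backs; the gripper's body (76 mm by 85 mm) begins 54 mm behind the grasp point. The pads swing forward as they close: fully open they stand 13 mm farther back than shut.
Start: joints at [1.043, 0.286, 1.577, -0, 1.279, -0.15], TCP at [0.249, 0.627, 0.231] pointing down, gripper open.
Joint ranges: [-2.77, 2.77], [-0.9, 2.22], [0.21, 2.48], [-1.53, 4.67], [0.24, 2.81], [-2.84, 2.84]. Speed limits (rad/s): [2.79, 2.79, 3.14, 3.14, 3.14, 3.14].

### API

Orientations are given as a unit quaternion [x, y, z, w].
In Python, from plant import ctrl gives the robot as it stands.
- The arm moves only by the tool apply_moves, never from a script. Its argument "moves" is a list that holds one entry, the list of rows, each a list of 7 numbers: the shift along the tool's x, y, z in m, then the turn, a rotation vector about the tool's x, y, z in degrees, then the gripper's target within -1 to 1 (shut at 1, half-way at 0, fully open at -1). In form: [[[tx, ty, tz, ax, ay, az, hand], ...]]. A call has 1 to 12 rows; each row shifts and turns the pose as measured when the row begins, along the tool's axes as they then stand; what a row does not reach is not made up. A row lasts 1/10 s, in which the tool goes at most 50 mm and 8.59 degrees, less where a joint would pass 70% of its speed; a pose out of reach is approached as far as the arm can. A call with a gripper value outside its range is refused whole. The fingers move at their own pace and stop on an object; "force" is the grip in N (left out, the last holds). Time passes only in rows, so rows that do not move let the fingers close. It gives the time, the measured TCP pose, the force and the opening at its end, in the units of the state.
- ctrl.get_state(): the state, without advancing time (a new reading comes with each control period).
- ctrl.read_camera(name): name is "side" or "top"; returns the picture (384x512x3 uint8, red, green, blue); there is no depth.
- ctrl.get_calibration(name): a dict with "camera_matrix" (3x3 intrinsics, pixels), "k1" (the pictures are not rectified: a ray, as slopes to the right and down, at radius r is drawn at 1 + k1 r^2 times it, then the intrinsics apply), "cam_to_world" (4x4, takes a point from camera to world coordinates). Camera axes: x right, y up, looking along -z (the intrinsics and any distortion apply to the point x, -y, -z); pixel columns grow to the right and rows downward; lengths in m; the calibration is good to about 2 mm. A picture is of the moment at which its call begins. get_calibration takes no time and is no camera call.
- ctrl.sign_off(): hands the job in, once; it reports no verdict.
The state is a dict: "time": time; "qpos": joint angles; "dq": joint speeds; "joint_efforts": joint torques, N m; "eef_pos": TCP position; "tcp_rot": TCP orientation; "contact_force": force on the tool from outside, world axes, zero at the start; "wrist_torque": the same for the moment, N m; "opening": opening from 0.0 (shut) to 1.0 (fully open).
Only numpy, scipy, OpenCV 4.12 (cv2) and the standard library are available. Lean on these libraries where they do the work, as an engineer would, in place of code of your own. Each camera call takes 0.05 s, during which the arm holds its last target. There are 200 camera calls.

## Working session

There is one attempt and no reset: what is moved stays moved. The work goes in short steps, Python scripts to look and compute and a tool call to move; the robot and the scene stay as the last step left them, time stands still between calls to the robot, and variables do not carry over. Pictures are saved under pics/ and viewed, about 8 in all and at most 12, crops included, and the job is handed in when it is done.

Besides the shell and the picture viewer there is one more tool, called after "Request:" as name(argument=value, ...) on one line, values as JSON. apply_moves: Moves the arm, as the interface text tells. Its arguments: {"type":"object","properties":{"moves":{"type":"array","items":{"type":"array","items":{"type":"array","items":{"type":"number"}}}},"force":{"type":"number"}},"required":["moves"]}

```bash
mkdir -p pics; cat > h.py <<'E'
import numpy as np, cv2
from plant import ctrl
def snap(n,f,crop=None,s=1):
    im=ctrl.read_camera(n)[:,:,::-1]; cv2.imwrite('pics/raw_'+f,im)
    if crop: im=im[crop[1]:crop[3],crop[0]:crop[2]]
    cv2.imwrite('pics/'+f,cv2.resize(im,None,fx=s,fy=s,interpolation=cv2.INTER_CUBIC))
def px2w(n,u,v,z):
    c=ctrl.get_calibration(n);K=np.array(c['camera_matrix']);T=np.array(c['cam_to_world'])
    d=np.array([(u-K[0,2])/K[0,0],(v-K[1,2])/K[1,1]]);p=d.copy()
    for _ in range(20): p=d/(1+c['k1']*(p@p))
    r=T[:3,:3]@np.array([p[0],-p[1],-1]);o=T[:3,3]
    return o+r*(z-o[2])/r[2]
E
python3 - <<'E'
from h import *
snap('top','t0.png',None,1.5);snap('side','s0.png',None,1.5)
print(ctrl.get_state())
for n in('top','side'):print(ctrl.get_calibration(n))
E
```

```text
{'time': 0.1, 'qpos': array([ 1.04298842e+00,  2.87093962e-01,  1.57803533e+00,  4.66031555e-06,
        1.27861493e+00, -1.49983953e-01]), 'dq': array([-0.00261165, -0.002703  , -0.00401653, -0.00106855,  0.0016934 ,
       -0.00010275]), 'joint_efforts': array([ 1.10165078e-03, -4.07300484e+01, -2.93696845e+01, -1.16612355e-04,
        3.44724147e-03,  1.03458814e-05]), 'eef_pos': array([0.24866308, 0.62688415, 0.23007169]), 'tcp_rot': array([ 1.87790895e-01,  9.82208441e-01, -1.01385133e-03, -3.59742874e-04]), 'contact_force': array([ 0.34137527,  0.22952349, -0.94054495]), 'wrist_torque': array([-0.02784947, -0.01836883,  0.04168267]), 'opening': 0.9992313214726932}
{'camera_matrix': array([[410.758669  ,   0.        , 259.89087025],
       [  0.        , 410.758669  , 189.57405692],
       [  0.        ,   0.        ,   1.        ]]), 'k1': 0.009007776091313851, 'cam_to_world': array([[ 1.65145349e-02,  9.88505810e-01, -1.50278191e-01,
         3.45389364e-01],
       [-9.99731985e-01,  1.38859697e-02, -1.85239593e-02,
        -1.36699041e-03],
       [-1.62242830e-02,  1.50543829e-01,  9.88470196e-01,
         1.48875370e+00],
       [ 0.00000000e+00,  0.00000000e+00,  0.00000000e+00,
         1.00000000e+00]])}
{'camera_matrix': array([[410.89890218,   0.        , 256.92019411],
       [  0.        , 410.89890218, 182.70952922],
       [  0.        ,   0.        ,   1.        ]]), 'k1': 0.052252857503835376, 'cam_to_world': array([[-0.99977016, -0.0056703 ,  0.0206753 ,  0.577611  ],
       [ 0.01967981, -0.62529144,  0.78014314,  1.08896196],
       [ 0.00850445,  0.78037072,  0.62525931,  0.95566588],
       [ 0.        ,  0.        ,  0.        ,  1.        ]])}
```

View pics/t0.png

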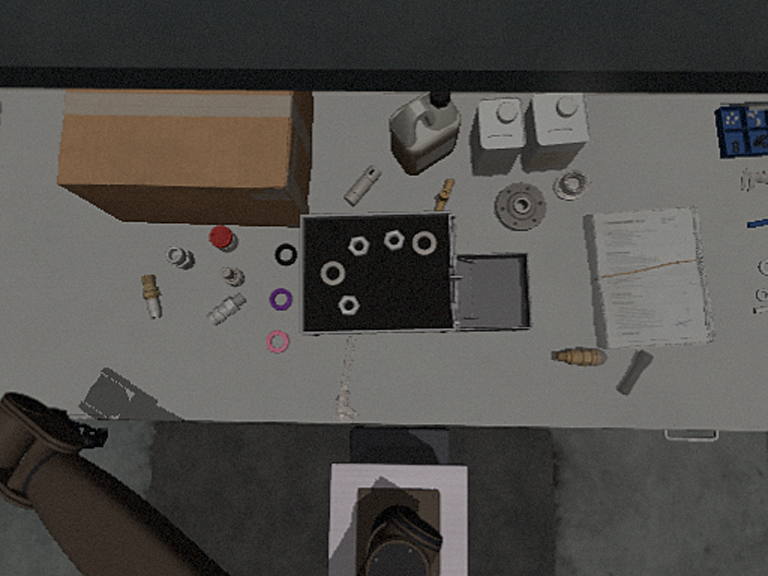

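View pics/s0.png

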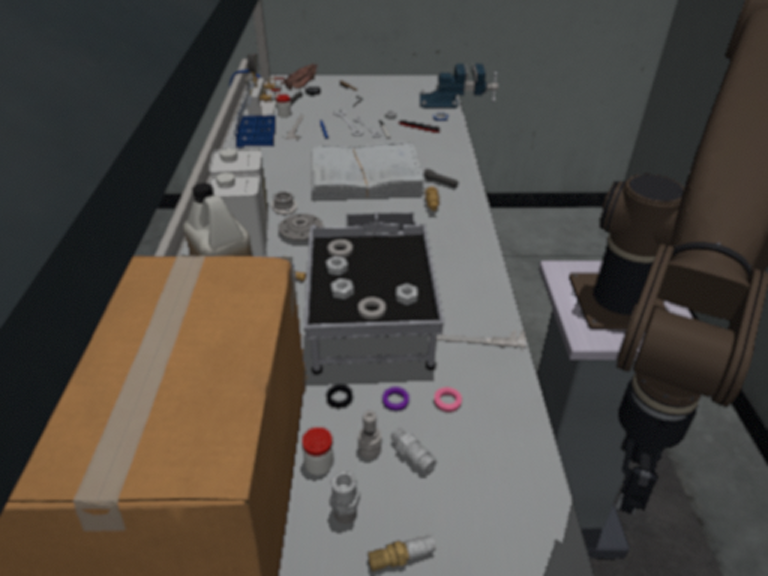

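The top view shows the tray at (303–452, 215–332) in the 1.5x picture. The nuts are at (359,245), (394,239) and (348,305), and the rings at (424,243) and (332,272). The rings outside the tray at (286,254), (281,299) and (277,341) are black, purple and pink, so they are decoys. I'll check this in a close crop.

```bash
python3 - <<'E'
from h import *
im=cv2.imread('pics/raw_t0.png')[135:230,195:360]
cv2.imwrite('pics/t0c.png',cv2.resize(im,None,fx=4.8,fy=4.8,interpolation=cv2.INTER_CUBIC))
E
```

```text
(no output)
```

View pics/t0c.png

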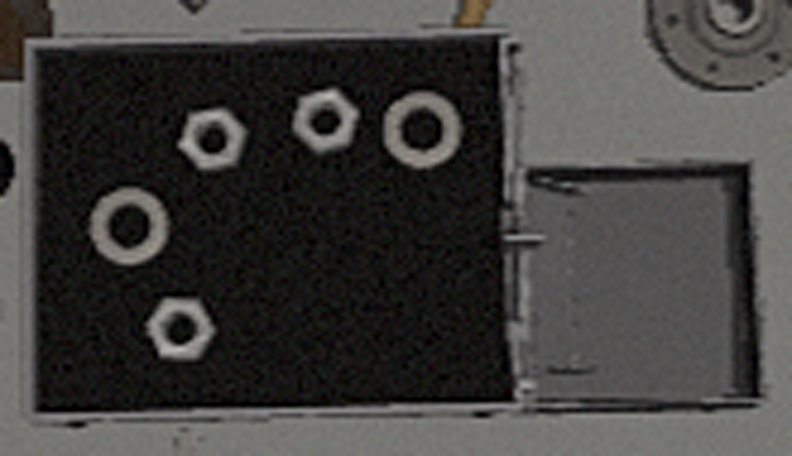

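Confirmed: there are three nuts at crop (212,139), (326,120) and (181,328), and rings at (422,130) and (129,226). The gate tab is at about (523,239). Next I convert these to positions.

```bash
cat >> h.py <<'E'
def C(c,r,z): return px2w('top',195+c/4.8-.4,135+r/4.8-.4,z)
E
python3 - <<'E'
from h import *
P={'nutA':(212,139,.135),'nutB':(326,120,.135),'nutC':(181,328,.135),'ringR':(422,130,.127),'ringL':(129,226,.127),'tab':(523,239,.169),
'rimTL':(26,43,.144),'rimTR':(503,34,.144),'rimBL':(30,415,.144),'rimBR':(518,404,.144),'flBL':(37,402,.115),'flTL':(38,50,.144),'binTR':(750,165,.056),'binBR':(758,402,.056)}
for k,(c,r,z) in P.items(): print(k,C(c,r,z).round(4))
# tray frame via known rim size (outer 268x338) fit
o=np.array([C(*P[k])[:2] for k in('rimTL','rimTR','rimBL','rimBR')])
m=np.array([[.134,.169],[.134,-.169],[-.134,.169],[-.134,-.169]])
mc=m-m.mean(0);oc=o-o.mean(0)
th=np.arctan2((mc[:,0]*oc[:,1]-mc[:,1]*oc[:,0]).sum(),(mc*oc).sum())
R=np.array([[np.cos(th),-np.sin(th)],[np.sin(th),np.cos(th)]]);t=o.mean(0)
print('tray',t,np.degrees(th));print('resid',(oc-mc@R.T).round(4).tolist())
for k in P:print(k,((C(*P[k])[:2]-t)@R).round(4))
E
```

```text
nutA [0.6389 0.0966 0.135 ]
nutB [0.6535 0.0168 0.135 ]
nutC [0.505  0.1149 0.135 ]
ringR [ 0.649  -0.0509  0.127 ]
ringL [0.5775 0.154  0.127 ]
tab [ 0.5651 -0.1183  0.169 ]
rimTL [0.7041 0.2286 0.144 ]
rimTR [ 0.7147 -0.1064  0.144 ]
rimBL [0.4426 0.2158 0.144 ]
rimBR [ 0.4552 -0.1172  0.144 ]
flBL [0.4539 0.2159 0.115 ]
flTL [0.6992 0.22   0.144 ]
binTR [ 0.6415 -0.2954  0.056 ]
binBR [ 0.4665 -0.2983  0.056 ]
tray [0.57918635 0.05520388] 2.216229597376692
resid [[-0.0024, -0.0006], [-0.0049, 0.0021], [0.0039, -0.0031], [0.0034, 0.0017]]
nutA [0.0612 0.0391]
nutB [ 0.0728 -0.0412]
nutC [-0.0718  0.0625]
ringR [ 0.0657 -0.1087]
ringL [0.0021 0.0988]
tab [-0.0208 -0.1728]
rimTL [0.1316 0.1684]
rimTR [ 0.1292 -0.1668]
rimBL [-0.1302  0.1658]
rimBR [-0.1305 -0.1675]
flBL [-0.119   0.1655]
flTL [0.1263 0.16  ]
binTR [ 0.0487 -0.3528]
binBR [-0.1262 -0.3488]
```

```bash
cat >> h.py <<'E'
from scipy.spatial.transform import Rotation as Ro
T0=np.array([.5792,.0552]);TH=np.radians(2.2)
RT=np.array([[np.cos(TH),-np.sin(TH)],[np.sin(TH),np.cos(TH)]])
def pose():
    s=ctrl.get_state();p=s['eef_pos'];R=Ro.from_quat(s['tcp_rot']).as_matrix()
    return s,np.r_[(p[:2]-T0)@RT,p[2]],R
def plan(*wps):
    """tray-frame xyz waypoints -> tool-frame shifts at the present orientation"""
    s,p,R=pose();W=np.eye(3);W[:2,:2]=RT
    yaw=np.degrees(np.arctan2(R[1,1],R[0,1])-TH)
    print('t',s['time'],'tray',p.round(4),'yaw',round(yaw,2),'tilt',np.degrees(np.arccos(-R[2,2])).round(2),'F',s['contact_force'].round(1),'op',round(s['opening'],2))
    for w in wps:
        d=R.T@W@(np.array(w)-p);print(w,d.round(4));p=np.array(w)
E
python3 -c "
from h import *
plan()"
```

```text
t 0.1 tray [-0.3083  0.584   0.2301] yaw 66.15 tilt 0.12 F [ 0.3  0.2 -0.9] op 1.0
```

Request:
apply_moves(moves=[[[0,0,0,0,0,8.3,1],[0,0,0,0,0,8.3,1],[0,0,0,0,0,8.3,1],[0,0,0,0,0,8.3,1],[0,0,0,0,0,8.3,1],[0,0,0,0,0,8.3,1],[0,0,0,0,0,8.3,1],[0,0,0,0,0,8.1,1]]])

```text
time: 0.9
eef_pos: [0.247, 0.624, 0.2231]
tcp_rot: [0.708, 0.706, -0.007, 0.002]
contact_force: [-0.4, 0.0, 0.1]
opening: 0.0
```

```bash
python3 -c "
from h import *
plan((-.03,.25,.25),(-.065,-.173,.2),(-.065,-.173,.154))"
```

```text
t 0.9 tray [-0.3101  0.5812  0.2231] yaw -2.42 tilt 0.8 F [-0.4  0.   0.1] op 0.0
(-0.03, 0.25, 0.25) [-0.3194  0.2937 -0.0251]
(-0.065, -0.173, 0.2) [-0.4235 -0.0167  0.0552]
(-0.065, -0.173, 0.154) [0.0006 0.0003 0.046 ]
```

Request:
apply_moves(moves=[[[-0.032,0.03,-0.005,0,0,-0.2,1],[-0.032,0.03,-0.005,0,0,-0.2,1],[-0.032,0.03,-0.005,0,0,-0.2,1],[-0.032,0.03,-0.005,0,0,-0.2,1],[-0.032,0.03,-0.005,0,0,-0.2,1],[-0.032,0.03,-0.005,0,0,-0.2,1],[-0.032,0.03,-0.005,0,0,-0.2,1],[-0.032,0.03,-0.005,0,0,-0.2,1],[-0.032,0.03,-0.005,0,0,-0.2,1],[-0.032,0.03,-0.005,0,0,-0.2,1]]])

```text
time: 1.9
eef_pos: [0.5548, 0.2989, 0.2679]
tcp_rot: [0.693, 0.721, -0.013, 0.0]
contact_force: [-0.2, 0.2, 0.1]
opening: 0.004
```

```bash
python3 -c "
from h import *
plan((-.065,-.173,.21),(-.065,-.173,.154))"
```

```text
t 1.9 tray [-0.015   0.2445  0.2679] yaw 0.11 tilt 1.48 F [-0.2  0.2  0.1] op 0.0
(-0.065, -0.173, 0.21) [-0.4162 -0.0497  0.0665]
(-0.065, -0.173, 0.154) [0.001 0.001 0.056]
```

Request:
apply_moves(moves=[[[-0.042,-0.005,0.006,0,0,0,1],[-0.042,-0.005,0.006,0,0,0,1],[-0.042,-0.005,0.006,0,0,0,1],[-0.042,-0.005,0.006,0,0,0,1],[-0.042,-0.005,0.006,0,0,0,1],[-0.042,-0.005,0.006,0,0,0,1],[-0.042,-0.005,0.006,0,0,0,1],[-0.042,-0.005,0.006,0,0,0,1],[-0.042,-0.005,0.006,0,0,0,1],[-0.042,-0.005,0.006,0,0,0,1]]])

```text
time: 2.9
eef_pos: [0.5192, -0.1403, 0.2105]
tcp_rot: [0.693, 0.721, -0.013, -0.001]
contact_force: [-0.2, 0.6, -1.0]
opening: -0.004
```

```bash
cat >> h.py <<'E'
_plan=plan
def plan(*w,yaw=0):
    s,p,R=pose();a=TH+np.radians(yaw)
    G=np.array([[-np.sin(a),np.cos(a),0],[np.cos(a),np.sin(a),0],[0,0,-1]]).T.T
    y=np.array([np.cos(a),np.sin(a),0]);x=np.array([-np.sin(a),np.cos(a),0]);G=np.c_[x,y,[0,0,-1]]
    print('turn',np.degrees(Ro.from_matrix(R.T@G).as_rotvec()).round(2));_plan(*w)
E
python3 - <<'E'
from h import *
plan((-.065,-.173,.21),(-.065,-.173,.153))
snap('top','t1.png',(255,120,355,230),5)
E
```

```text
turn [-1.19  0.99  0.09]
t 2.9 tray [-0.0674 -0.1931  0.2105] yaw 0.08 tilt 1.55 F [-0.2  0.6 -1. ] op -0.0
(-0.065, -0.173, 0.21) [0.0201 0.0025 0.0001]
(-0.065, -0.173, 0.153) [0.001  0.0012 0.057 ]
```

Request:
apply_moves(moves=[[[0.018,0.002,0,-1.2,1,0,1],[0.001,0,0.028,0,0,0,1],[0.001,0,0.027,0,0,0,1],[0,0,0,0,0,0,1]]])

```text
time: 3.35
eef_pos: [0.5187, -0.1252, 0.1521]
tcp_rot: [0.696, 0.718, -0.0, -0.0]
contact_force: [0.1, 0.3, -0.5]
opening: -0.004
```

```bash
python3 - <<'E'
from h import *
plan((-.065,-.173,.153),(.057,-.173,.153))
snap('side','s1.png',(190,140,310,230),6.5)
E
```

```text
turn [-0.02  0.02 -0.45]
t 3.35 tray [-0.0673 -0.1779  0.1521] yaw -0.45 tilt 0.03 F [ 0.1  0.3 -0.5] op -0.0
(-0.065, -0.173, 0.153) [ 0.005   0.0023 -0.0009]
(0.057, -0.173, 0.153) [ 0.001  0.122 -0.   ]
```

View pics/s1.png

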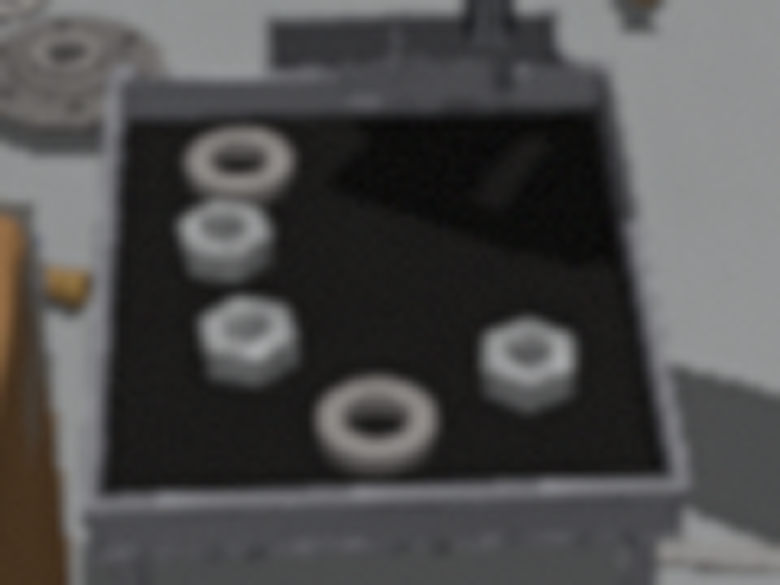

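The fingers stand over the right wall at (495,60), with the tab about (398,45) beyond them and clear. I'll push it in +x.

Request:
apply_moves(moves=[[[0.004,0.016,-0.002,0,0,0,1],[0,0.02,-0.001,0,0,0,1],[0,0.02,-0.001,0,0,0,1],[0,0.02,-0.001,0,0,0,1],[0,0.02,-0.001,0,0,0,1],[0,0.01,-0.001,0,0,0,1]]])

```text
time: 4.0
eef_pos: [0.6262, -0.1123, 0.1672]
tcp_rot: [0.694, 0.72, -0.003, -0.001]
contact_force: [-2.7, -0.2, -2.3]
opening: 0.001
```

```bash
python3 - <<'E'
from h import *
plan((.057,-.173,.153))
E
```

```text
turn [-0.33  0.09 -0.02]
t 4.0 tray [ 0.0406 -0.1692  0.1672] yaw -0.03 tilt 0.35 F [-2.7 -0.2 -2.3] op 0.0
(0.057, -0.173, 0.153) [-0.0038  0.0165  0.0141]
```

Request:
apply_moves(moves=[[[-0.002,0,0.013,0,0,0,1],[0,0.008,0,0,0,0,1],[0,0.006,0,0,0,0,1],[0,0.004,0,0,0,0,1]]])

```text
time: 4.4
eef_pos: [0.6371, -0.1132, 0.1632]
tcp_rot: [0.691, 0.722, -0.013, -0.01]
contact_force: [-10.8, -2.3, 5.6]
opening: -0.003
```

```bash
python3 - <<'E'
from h import *
plan((.057,-.173,.153))
E
```

```text
turn [-1.8   0.2   0.31]
t 4.4 tray [ 0.0514 -0.1705  0.1632] yaw 0.31 tilt 1.81 F [-10.8  -2.3   5.6] op -0.0
(0.057, -0.173, 0.153) [-0.0025  0.0059  0.01  ]
```

```bash
python3 - <<'E'
from h import *
snap('top','t2.png',(255,130,355,225),6)
snap('side','s2.png',(190,130,310,230),6)
a=cv2.imread('pics/t2.png');b=cv2.imread('pics/s2.png')[:570]
b=cv2.resize(b,(600,570));a=cv2.resize(a,(600,570))
cv2.imwrite('pics/c2.png',cv2.resize(np.hstack([a,b]),(800,380)))
E
```

```text
(no output)
```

View pics/c2.png

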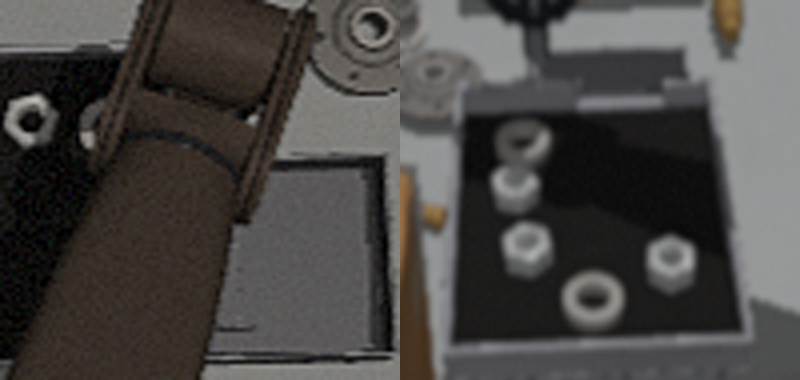

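The side view shows the opening free from about px 578 to 665, roughly 93 mm, so the gate is against its end stop. I'll back off, lift and go behind the near-left nut (C).

Request:
apply_moves(moves=[[[0,-0.015,0,1.8,-0.2,-0.3,1],[0,-0.01,-0.03,0,0,-4,0.4],[0,0,-0.03,0,0,-4,0.4],[0,0,0,0,0,0,0.4]]])

```text
time: 4.9
eef_pos: [0.6136, -0.113, 0.2259]
tcp_rot: [0.635, 0.772, -0.023, -0.021]
contact_force: [0.6, -0.1, 1.6]
opening: 0.301
```

```bash
python3 - <<'E'
from h import *
plan((-.08,.118,.2),(-.08,.118,.121),(-.036,-.19,.121),yaw=8)
E
```

```text
turn [-3.54 -0.15  0.91]
t 4.9 tray [ 0.0279 -0.1694  0.2259] yaw 8.92 tilt 3.54 F [ 0.6 -0.1  1.6] op 0.3
(-0.08, 0.118, 0.2) [ 0.3006 -0.0604  0.0307]
(-0.08, 0.118, 0.121) [-0.0002  0.0049  0.0788]
(-0.036, -0.19, 0.121) [-0.3111 -0.0043 -0.0007]
```

Request:
apply_moves(moves=[[[0.04,-0.008,0,-3.5,0,0.9,0.4],[0.04,-0.008,0.002,0,0,0,0.4],[0.04,-0.008,0.002,0,0,0,0.4],[0.04,-0.008,0.002,0,0,0,0.4],[0.04,-0.008,0.002,0,0,0,0.4],[0.04,-0.008,0.002,0,0,0,0.4],[0.035,-0.008,0.002,0,0,0,0.4],[0,0,0,0,0,0,0.4]]])

```text
time: 5.7
eef_pos: [0.5053, 0.1567, 0.2089]
tcp_rot: [0.647, 0.763, 0.005, 0.001]
contact_force: [-1.1, -1.3, 0.8]
opening: 0.299
```

```bash
python3 - <<'E'
from h import *
plan((-.08,.118,.2),(-.08,.118,.121),(-.036,-.19,.121),yaw=8)
E
```

```text
turn [ 0.51 -0.25 -0.77]
t 5.7 tray [-0.0699  0.1042  0.2089] yaw 7.23 tilt 0.57 F [-1.1 -1.3  0.8] op 0.3
(-0.08, 0.118, 0.2) [ 0.0149 -0.0083  0.0089]
(-0.08, 0.118, 0.121) [-0.0003 -0.0007  0.079 ]
(-0.036, -0.19, 0.121) [-0.3111  0.0049 -0.0013]
```

Request:
apply_moves(moves=[[[0.015,-0.008,0.009,0.5,-0.2,-0.8,0.4],[0,0,0,0,0,0,0.4],[0,0,0.035,0,0,0,0.4],[0,0,0.03,0,0,0,0.4],[0,0,0.01,0,0,0,0.4],[0,0,0,0,0,0,0.4]]])

```text
time: 6.3
eef_pos: [0.498, 0.1684, 0.1233]
tcp_rot: [0.642, 0.766, 0.003, 0.003]
contact_force: [-1.1, 0.7, -0.3]
opening: 0.294
```

```bash
python3 - <<'E'
from h import *
plan((-.08,.118,.121),(-.036,-.19,.121),yaw=8)
E
```

```text
turn [ 0.52  0.07 -0.12]
t 6.3 tray [-0.0768  0.1162  0.1233] yaw 7.88 tilt 0.53 F [-1.1  0.7 -0.3] op 0.29
(-0.08, 0.118, 0.121) [ 0.0022 -0.0029  0.0023]
(-0.036, -0.19, 0.121) [-0.3111  0.0013  0.0004]
```

Request:
apply_moves(moves=[[[-0.015,-0.001,0.001,0.4,0,0,0.4],[-0.02,0,0,0,0,0,0.4],[-0.02,0,0,0,0,0,0.4],[-0.02,0,0,0,0,0,0.4],[-0.02,0,0,0,0,0,0.4],[-0.02,0,0,0,0,0,0.4],[-0.02,0,0,0,0,0,0.4]]])

```text
time: 7.0
eef_pos: [0.5284, 0.029, 0.1331]
tcp_rot: [0.643, 0.766, 0.006, 0.007]
contact_force: [0.3, 0.0, 0.4]
opening: 0.3
```

```bash
python3 - <<'E'
from h import *
plan((-.036,-.19,.121),yaw=8)
snap('side','s3.png',(190,130,310,230),5)
E
```

```text
turn [ 1.06  0.21 -0.24]
t 7.0 tray [-0.0518 -0.0243  0.1331] yaw 7.76 tilt 1.08 F [0.3 0.  0.4] op 0.3
(-0.036, -0.19, 0.121) [-0.1663 -0.007   0.0126]
```

View pics/s3.png

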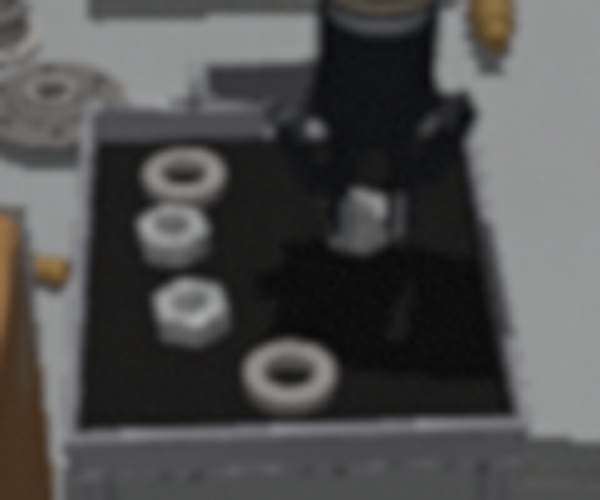

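```bash
python3 - <<'E'
from h import *
snap('side','s3b.png',(220,135,300,190),9)
for c,r in((365,212),(173,222),(190,300),(290,372),(185,172)): print(((px2w('side',190+c/5-.4,130+r/5-.4,.133)[:2]-T0)@RT).round(4))
E
```

```text
[-0.0506 -0.0473]
[ 0.0762 -0.0424]
[0.0653 0.0385]
[0.0054 0.1093]
[ 0.0683 -0.0977]
```

View pics/s3b.png

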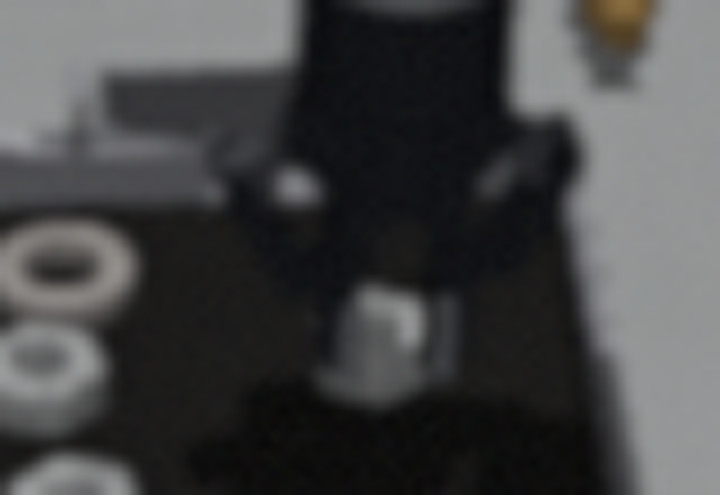

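The nut is seen through the gap between the fingers and is still ahead of them. The tool rose 12 mm on the way, so I'll back off, lower it, and continue with a downward correction.

Request:
apply_moves(moves=[[[0.012,0,0,1,0,0,0.4],[0,-0.003,0.011,0,0,0,0.4],[0,0,0,0,0,0,0.4]]])

```text
time: 7.4
eef_pos: [0.5249, 0.0404, 0.1239]
tcp_rot: [0.645, 0.765, -0.0, 0.003]
contact_force: [-0.1, 0.8, -0.7]
opening: 0.303
```

```bash
python3 - <<'E'
from h import *
plan((-.036,-.19,.121),yaw=8)
E
```

```text
turn [ 0.23  0.3  -0.46]
t 7.4 tray [-0.0548 -0.0127  0.1239] yaw 7.54 tilt 0.38 F [-0.1  0.8 -0.7] op 0.3
(-0.036, -0.19, 0.121) [-0.1782 -0.0046  0.0038]
```

Request:
apply_moves(moves=[[[-0.02,0,0.003,0.2,0,0,0.4],[-0.02,0,0.002,0,0,0,0.4],[-0.02,0,0.002,0,0,0,0.4],[-0.02,0,0.002,0,0,0,0.4]]])

```text
time: 7.8
eef_pos: [0.5379, -0.0325, 0.1149]
tcp_rot: [0.641, 0.767, 0.001, -0.001]
contact_force: [-2.0, 10.6, 11.2]
opening: 0.301
```

```bash
python3 - <<'E'
from h import *
plan((-.036,-.19,.121),yaw=8)
E
```

```text
turn [-0.01 -0.12  0.02]
t 7.8 tray [-0.0446 -0.086   0.1149] yaw 8.02 tilt 0.12 F [-2.  10.6 11.2] op 0.3
(-0.036, -0.19, 0.121) [-0.1041 -0.006  -0.0064]
```

Request:
apply_moves(moves=[[[0,0,-0.006,0,0,0,0.4],[-0.02,0,-0.001,0,0,0,0.4],[-0.02,-0.002,0,0,0,0,0.4],[-0.02,-0.002,0,0,0,0,0.4]]])

```text
time: 8.2
eef_pos: [0.5443, -0.0889, 0.1217]
tcp_rot: [0.639, 0.769, 0.001, -0.002]
contact_force: [0.1, 1.4, 0.4]
opening: 0.301
```

```bash
python3 - <<'E'
from h import *
plan((-.036,-.19,.121),yaw=8)
E
```

```text
turn [-0.11 -0.27  0.34]
t 8.2 tray [-0.0405 -0.1426  0.1217] yaw 8.34 tilt 0.29 F [0.1 1.4 0.4] op 0.3
(-0.036, -0.19, 0.121) [-0.0475 -0.0025  0.0005]
```

Request:
apply_moves(moves=[[[-0.02,0,0,0,0,0,0.4],[-0.02,0,0,0,0,0,0.4],[-0.008,0,0,0,0,0,0.4],[0.02,0,-0.03,0,0,0,0.4],[0.03,0,-0.045,0,0,0,0.4],[0.04,0,-0.01,0,0,0,0.4]]])

```text
time: 8.8
eef_pos: [0.5356, -0.0464, 0.2058]
tcp_rot: [0.64, 0.768, -0.0, -0.007]
contact_force: [0.0, -0.1, 0.3]
opening: 0.301
```

```bash
python3 - <<'E'
from h import *
snap('top','t4.png',(255,130,355,225),6)
plan((.128,-.041,.2),(.128,-.041,.121),yaw=-90)
E
```

```text
turn [-1.2 -0.1 98.4]
t 8.85 tray [-0.0492 -0.0938  0.2052] yaw 8.41 tilt 1.07 F [-0.6  4.1  0.7] op 0.3
(0.128, -0.041, 0.2) [0.0263 0.1831 0.0035]
(0.128, -0.041, 0.121) [-0.0012  0.0009  0.079 ]
```

View pics/t4.png

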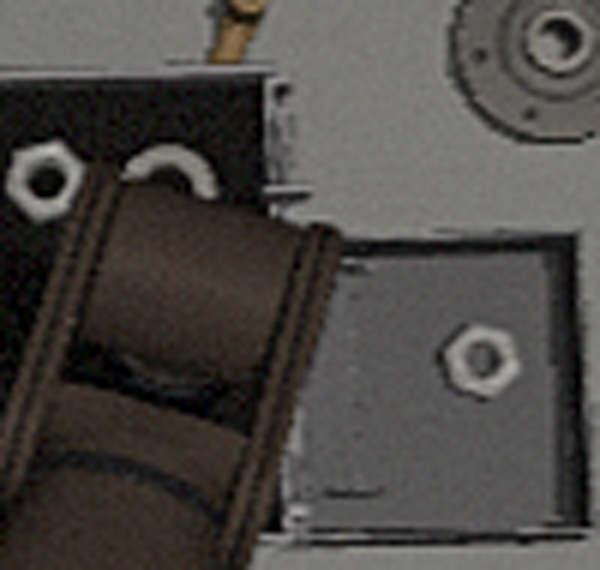

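Nut C lies in the bin at (480,360) and the tab is at (292,192), fully open. Next is nut B: I straddle it with the jaws along x and drag it toward the robot without gripping.

Request:
apply_moves(moves=[[[0,0,0,-1,0,8.4,-0.4],[0.013,0.03,0,0,0,0,-0.4],[0.013,0.03,0,0,0,0,-0.4],[0.013,0.03,0,0,0,0,-0.4],[0.013,0.03,0,0,0,0,-0.4],[0,0,0,0,0,0,-0.4]]])

```text
time: 9.45
eef_pos: [0.651, 0.0287, 0.2055]
tcp_rot: [0.692, 0.722, 0.006, -0.005]
contact_force: [0.0, -0.1, -0.2]
opening: 0.704
```

```bash
python3 - <<'E'
from h import *
plan((.074,-.041,.2),(.074,-.041,.118),(-.03,-.041,.118))
E
```

```text
turn [ 0.11 -0.9   0.29]
t 9.45 tray [ 0.0707 -0.0292  0.2055] yaw 0.29 tilt 0.91 F [ 0.  -0.1 -0.2] op 0.7
(0.074, -0.041, 0.2) [-0.0119  0.0032  0.0053]
(0.074, -0.041, 0.118) [-0.0013 -0.0002  0.082 ]
(-0.03, -0.041, 0.118) [ 0.0005 -0.104  -0.0002]
```

Request:
apply_moves(moves=[[[-0.012,0.003,0.005,0,-0.9,0.3,-0.4],[0,0,0,0,0,0,-0.4],[0,0,0.025,0,0,0,-0.4],[0,0,0.015,0,0,0,-0.4],[0,0,0,0,0,0,-0.4]]])

```text
time: 9.95
eef_pos: [0.6513, 0.0164, 0.1575]
tcp_rot: [0.693, 0.721, -0.001, -0.0]
contact_force: [0.7, -0.6, 0.1]
opening: 0.701
```

```bash
python3 - <<'E'
from h import *
plan((.074,-.041,.118),(-.03,-.041,.118))
E
```

```text
turn [-0.12  0.09  0.03]
t 9.95 tray [ 0.0705 -0.0415  0.1575] yaw 0.03 tilt 0.16 F [ 0.7 -0.6  0.1] op 0.7
(0.074, -0.041, 0.118) [0.0006 0.0036 0.0395]
(-0.03, -0.041, 0.118) [ 1.00e-04 -1.04e-01  2.00e-04]
```

Request:
apply_moves(moves=[[[0,0.005,0.002,0,0,0,-0.4],[0,0,0.02,0,0,0,-0.4],[0,0,0.015,0,0,0,-0.4],[0,0,0,0,0,0,-0.4]]])

```text
time: 10.35
eef_pos: [0.6579, 0.0154, 0.1226]
tcp_rot: [0.694, 0.72, 0.0, 0.002]
contact_force: [0.4, 0.5, 0.3]
opening: 0.7
```

```bash
python3 - <<'E'
from h import *
plan((.074,-.041,.118),(-.03,-.041,.118))
E
```

```text
turn [ 0.15  0.14 -0.06]
t 10.35 tray [ 0.0771 -0.0428  0.1226] yaw -0.06 tilt 0.21 F [0.4 0.5 0.3] op 0.7
(0.074, -0.041, 0.118) [ 0.0018 -0.0031  0.0046]
(-0.03, -0.041, 0.118) [-1.00e-04 -1.04e-01 -3.00e-04]
```

Request:
apply_moves(moves=[[[0.002,-0.01,0.003,0,0,0,-0.4],[0,-0.02,0.001,0,0,0,-0.4],[0,-0.02,0,0,0,0,-0.4]]])

```text
time: 10.65
eef_pos: [0.6097, 0.0152, 0.1209]
tcp_rot: [0.694, 0.72, 0.002, 0.005]
contact_force: [-0.5, 0.8, -0.2]
opening: 0.699
```

```bash
python3 - <<'E'
from h import *
plan((-.045,-.041,.118))
E
```

```text
turn [ 0.56  0.21 -0.06]
t 10.65 tray [ 0.029  -0.0412  0.1209] yaw -0.06 tilt 0.6 F [-0.5  0.8 -0.2] op 0.7
(-0.045, -0.041, 0.118) [ 0.0001 -0.074   0.0022]
```

Request:
apply_moves(moves=[[[0,-0.02,0.001,0.4,0,0,-0.4],[0,-0.02,0.001,0,0,0,-0.4],[0,-0.02,0.001,0,0,0,-0.4],[0,-0.012,0,0,0,0,-0.4],[0,0,0,0,0,0,-0.4]]])

```text
time: 11.15
eef_pos: [0.534, 0.0131, 0.1218]
tcp_rot: [0.694, 0.72, 0.002, 0.006]
contact_force: [0.5, 0.7, -0.4]
opening: 0.7
```

```bash
python3 - <<'E'
from h import *
plan((-.045,-.041,.118))
E
```

```text
turn [ 0.67  0.29 -0.04]
t 11.15 tray [-0.0468 -0.0404  0.1218] yaw -0.04 tilt 0.73 F [ 0.5  0.7 -0.4] op 0.7
(-0.045, -0.041, 0.118) [-0.0006  0.0017  0.0039]
```

Request:
apply_moves(moves=[[[0,0.004,-0.01,0.6,0,0,-0.4],[0,0,-0.035,0,0,0,-0.4],[0,0,-0.03,0,0,0,0.4],[0.025,0.003,0,0,0,0,0.4],[0.028,0.002,0,0,0,0,0.4],[0,0,0,0,0,0,0.4]]])

```text
time: 11.75
eef_pos: [0.5438, 0.068, 0.2049]
tcp_rot: [0.695, 0.719, 0.002, 0.006]
contact_force: [-1.3, 0.1, 0.5]
opening: 0.301
```

```bash
python3 - <<'E'
from h import *
plan((-.038,.014,.19),(-.038,.014,.12),(-.038,-.19,.12))
snap('side','s5.png',(190,130,310,230),5)
E
```

```text
turn [ 0.59  0.31 -0.18]
t 11.75 tray [-0.0349  0.0141  0.2049] yaw -0.18 tilt 0.67 F [-1.3  0.1  0.5] op 0.3
(-0.038, 0.014, 0.19) [-0.0001 -0.0032  0.0149]
(-0.038, 0.014, 0.12) [ 0.0004 -0.0007  0.07  ]
(-0.038, -0.19, 0.12) [-0.204   0.0006  0.0011]
```

View pics/s5.png

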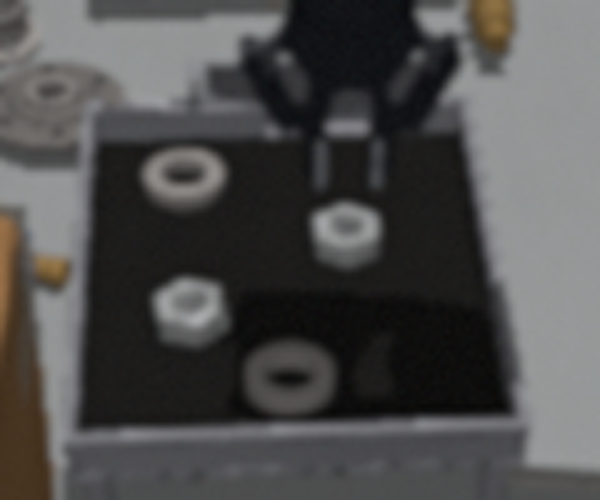

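Nut B now sits at (346,222), about x=-0.038, y=-0.041, in line with the opening. I'll lower behind it and sweep.

Request:
apply_moves(moves=[[[0,-0.003,0.015,0.6,0.3,0,0.4],[0,0,0.035,0,0,0,0.4],[0,0,0.022,0,0,0,0.4],[0,0,0,0,0,0,0.4]]])

```text
time: 12.2
eef_pos: [0.5407, 0.064, 0.129]
tcp_rot: [0.695, 0.719, -0.001, 0.0]
contact_force: [-0.4, 0.7, 1.0]
opening: 0.302
```

```bash
python3 - <<'E'
from h import *
plan((-.038,.014,.12),(-.038,-.19,.12))
E
```

```text
turn [-0.06  0.1  -0.29]
t 12.2 tray [-0.0381  0.0103  0.129 ] yaw -0.29 tilt 0.12 F [-0.4  0.7  1. ] op 0.3
(-0.038, 0.014, 0.12) [0.0037 0.0001 0.0089]
(-0.038, -0.19, 0.12) [-0.204   0.001   0.0004]
```

Request:
apply_moves(moves=[[[0,0,0.008,0,0,0,0.4],[-0.02,0,0,0,0,0,0.4],[-0.02,0,0,0,0,0,0.4],[-0.02,0,0,0,0,0,0.4]]])

```text
time: 12.6
eef_pos: [0.5423, 0.0032, 0.1198]
tcp_rot: [0.695, 0.719, -0.001, -0.001]
contact_force: [-1.0, 0.3, 0.0]
opening: 0.302
```

```bash
python3 - <<'E'
from h import *
plan((-.038,-.19,.12))
E
```

```text
turn [-0.15 -0.05 -0.24]
t 12.6 tray [-0.0389 -0.0505  0.1198] yaw -0.24 tilt 0.16 F [-1.   0.3  0. ] op 0.3
(-0.038, -0.19, 0.12) [-0.1395  0.0014 -0.0004]
```

Request:
apply_moves(moves=[[[-0.02,0,0,0,0,0,0.4],[-0.02,0,0,0,0,0,0.4],[-0.02,0,0,0,0,0,0.4]]])

```text
time: 12.9
eef_pos: [0.5449, -0.0597, 0.1208]
tcp_rot: [0.695, 0.719, 0.0, -0.001]
contact_force: [0.7, 1.0, -0.7]
opening: 0.302
```

```bash
python3 - <<'E'
from h import *
plan((-.038,-.19,.12))
E
```

```text
turn [-0.03 -0.09 -0.3 ]
t 12.9 tray [-0.0387 -0.1135  0.1208] yaw -0.3 tilt 0.1 F [ 0.7  1.  -0.7] op 0.3
(-0.038, -0.19, 0.12) [-0.0765  0.0011  0.0007]
```

Request:
apply_moves(moves=[[[-0.02,0,0,0,0,0,0.4],[-0.02,0,0,0,0,0,0.4],[-0.02,0,0,0,0,0,0.4],[-0.014,0,0,0,0,0,0.4],[0.02,0,-0.03,0,0,0,0.4],[0.03,0,-0.045,0,0,0,-0.4],[0.035,0.017,-0.005,0,0,0,-0.4],[0.035,0.02,0,0,0,0,-0.4],[0.035,0.02,0,0,0,0,-0.4],[0.035,0.02,0,0,0,0,-0.4],[0.03,0.02,0,0,0,0,-0.4]]])

```text
time: 14.0
eef_pos: [0.6433, 0.0818, 0.2108]
tcp_rot: [0.702, 0.713, 0.004, 0.003]
contact_force: [0.6, -1.1, 0.6]
opening: 0.699
```

```bash
python3 - <<'E'
from h import *
plan((.063,.039,.16),(.063,.039,.12))
E
```

```text
turn [ 0.59 -0.02 -1.31]
t 14.0 tray [0.0651 0.0241 0.2108] yaw -1.31 tilt 0.59 F [ 0.6 -1.1  0.6] op 0.7
(0.063, 0.039, 0.16) [ 0.0148 -0.0029  0.0508]
(0.063, 0.039, 0.12) [-0.     -0.0004  0.04  ]
```

Request:
apply_moves(moves=[[[0.012,-0.003,0.01,0.6,0,-1.3,-0.4],[0.002,0,0.03,0,0,0,-0.4],[0,0,0.01,0,0,0,-0.4],[0,0,0,0,0,0,-0.4]]])

```text
time: 14.4
eef_pos: [0.6415, 0.0997, 0.1602]
tcp_rot: [0.691, 0.723, 0.001, 0.0]
contact_force: [0.3, -0.9, -0.2]
opening: 0.699
```

```bash
python3 - <<'E'
from h import *
plan((.063,.039,.12))
E
```

```text
turn [ 0.08 -0.03  0.45]
t 14.4 tray [0.064  0.042  0.1602] yaw 0.45 tilt 0.09 F [ 0.3 -0.9 -0.2] op 0.7
(0.063, 0.039, 0.12) [-0.0031 -0.0011  0.0402]
```

Request:
apply_moves(moves=[[[-0.003,-0.001,0.02,0,0,0.4,-0.4],[0,0,0.017,0,0,0,-0.4],[0,0,0,0,0,0,-0.4]]])

```text
time: 14.7
eef_pos: [0.641, 0.0943, 0.1241]
tcp_rot: [0.694, 0.72, 0.001, 0.001]
contact_force: [-0.1, 0.6, -0.4]
opening: 0.696
```

```bash
python3 - <<'E'
from h import *
plan((.063,.039,.12),(-.045,.039,.12))
E
```

```text
turn [ 0.19 -0.   -0.08]
t 14.7 tray [0.0633 0.0367 0.1241] yaw -0.08 tilt 0.19 F [-0.1  0.6 -0.4] op 0.7
(0.063, 0.039, 0.12) [ 0.0023 -0.0003  0.0041]
(-0.045, 0.039, 0.12) [-0.0002 -0.108  -0.0003]
```

Request:
apply_moves(moves=[[[0.001,-0.016,0.003,0,0,0,-0.4],[0,-0.02,0.001,0,0,0,-0.4],[0,-0.02,0.001,0.3,0,0,-0.4],[0,-0.02,0.001,0.2,0,0,-0.4],[0,-0.02,0.001,0,0,0,-0.4],[0,-0.008,0,0,0,0,-0.4],[0,0,0,0,0,0,-0.4]]])

```text
time: 15.4
eef_pos: [0.5396, 0.0885, 0.1245]
tcp_rot: [0.695, 0.719, 0.003, 0.004]
contact_force: [0.1, 0.9, -1.0]
opening: 0.696
```

```bash
python3 - <<'E'
from h import *
plan((-.045,.039,.12))
E
```

```text
turn [ 0.55  0.06 -0.29]
t 15.4 tray [-0.0383  0.0348  0.1245] yaw -0.29 tilt 0.55 F [ 0.1  0.9 -1. ] op 0.7
(-0.045, 0.039, 0.12) [ 0.0042 -0.0067  0.0045]
```

Request:
apply_moves(moves=[[[0.002,-0.016,0.003,0.5,0,0,-0.4],[0,-0.015,0.001,0,0,0,-0.4],[0,0,0,0,0,0,-0.4],[0,0.004,-0.01,0,0,0,-0.4],[0,0,-0.035,0,0,0,-0.4],[0,0,-0.03,0,0,-6,0.4],[0.025,0,0,0,0,0,0.4],[0.025,0,0,0,0,0,0.4],[0,0,0,0,0,0,0.4]]])

```text
time: 16.3
eef_pos: [0.5185, 0.1389, 0.2103]
tcp_rot: [0.657, 0.754, 0.007, 0.009]
contact_force: [0.4, -0.1, 0.0]
opening: 0.301
```

```bash
python3 - <<'E'
from h import *
plan((-.068,.09,.19),(-.068,.09,.12),(-.038,-.19,.12),yaw=6)
snap('side','s6.png',(190,130,310,230),5)
E
```

```text
turn [ 1.29  0.19 -0.3 ]
t 16.3 tray [-0.0574  0.086   0.2103] yaw 5.7 tilt 1.31 F [ 0.4 -0.1  0. ] op 0.3
(-0.068, 0.09, 0.19) [ 0.0051 -0.0106  0.02  ]
(-0.068, 0.09, 0.12) [ 0.0002 -0.0016  0.07  ]
(-0.038, -0.19, 0.12) [-0.2816  0.002   0.0009]
```

View pics/s6.png

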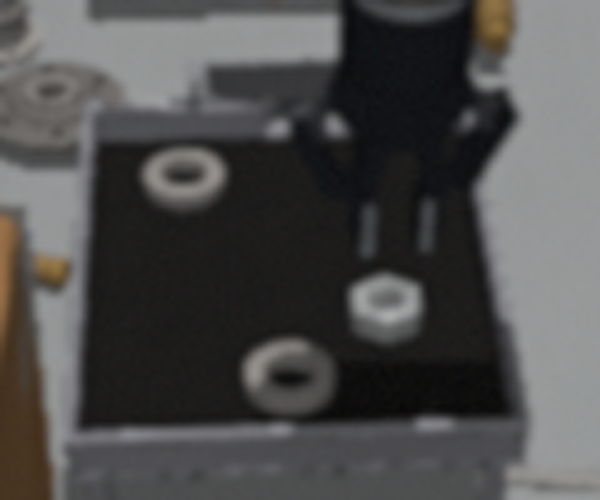

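Nut A is at (386,298), about x=-0.060, y=0.039, and both rings are untouched. I'll lower behind it and sweep.

Request:
apply_moves(moves=[[[0.006,-0.011,0.02,1.2,0,-0.3,0.4],[0,0,0,0,0,0,0.4],[0,0,0.033,0,0,0,0.4],[0,0,0.02,0,0,0,0.4],[0,0,0,0,0,0,0.4]]])

```text
time: 16.85
eef_pos: [0.5077, 0.1397, 0.1329]
tcp_rot: [0.656, 0.755, -0.002, 0.002]
contact_force: [0.4, -0.4, 0.4]
opening: 0.3
```

```bash
python3 - <<'E'
from h import *
plan((-.068,.09,.12),(-.038,-.19,.12),yaw=6)
E
```

```text
turn [-0.09  0.31 -0.14]
t 16.85 tray [-0.0682  0.0872  0.1329] yaw 5.86 tilt 0.32 F [ 0.4 -0.4  0.4] op 0.3
(-0.068, 0.09, 0.12) [0.0028 0.0005 0.0129]
(-0.038, -0.19, 0.12) [-0.2816  0.0013  0.0015]
```

Request:
apply_moves(moves=[[[0.002,0,0.012,0,0,0,0.4],[-0.02,0,0,0,0,0,0.4],[-0.02,0,0,0,0,0,0.4],[-0.02,0,0,0,0,0,0.4]]])

```text
time: 17.25
eef_pos: [0.5158, 0.0822, 0.12]
tcp_rot: [0.655, 0.756, -0.002, 0.001]
contact_force: [-0.2, 0.0, 0.2]
opening: 0.3
```

```bash
python3 - <<'E'
from h import *
plan((-.038,-.19,.12),yaw=6)
E
```

```text
turn [-0.13  0.21 -0.02]
t 17.25 tray [-0.0623  0.0294  0.12  ] yaw 5.98 tilt 0.25 F [-0.2  0.   0.2] op 0.3
(-0.038, -0.19, 0.12) [-0.2207  0.0013  0.0009]
```

Request:
apply_moves(moves=[[[-0.02,0,0,0,0,0,0.4],[-0.02,0,0,0,0,0,0.4],[-0.02,0,0,0,0,0,0.4],[-0.02,0,0,0,0,0,0.4]]])

```text
time: 17.65
eef_pos: [0.5284, -0.0002, 0.1212]
tcp_rot: [0.655, 0.756, -0.001, 0.001]
contact_force: [0.7, 0.3, -0.0]
opening: 0.3
```

```bash
python3 - <<'E'
from h import *
plan((-.038,-.19,.12),yaw=6)
E
```

```text
turn [ 0.02  0.19 -0.06]
t 17.65 tray [-0.0529 -0.0534  0.1212] yaw 5.94 tilt 0.19 F [ 0.7  0.3 -0. ] op 0.3
(-0.038, -0.19, 0.12) [-0.1374  0.0007  0.0017]
```

Request:
apply_moves(moves=[[[-0.02,0.001,0,0,0,0,0.4],[-0.02,0.001,0,0,0,0,0.4],[-0.02,0.001,0,0,0,0,0.4],[-0.02,0.001,0,0,0,0,0.4]]])

```text
time: 18.05
eef_pos: [0.5447, -0.0825, 0.1224]
tcp_rot: [0.656, 0.755, -0.0, 0.002]
contact_force: [0.4, 0.8, -1.0]
opening: 0.3
```

```bash
python3 - <<'E'
from h import *
plan((-.038,-.19,.12),yaw=6)
E
```

```text
turn [ 0.14  0.18 -0.15]
t 18.05 tray [-0.0398 -0.1363  0.1224] yaw 5.85 tilt 0.22 F [ 0.4  0.8 -1. ] op 0.3
(-0.038, -0.19, 0.12) [-0.0536 -0.0037  0.0026]
```

Request:
apply_moves(moves=[[[-0.02,0,0.001,0,0,0,0.4],[-0.02,0,0,0,0,0,0.4],[-0.014,0,0,0,0,0,0.4],[0.02,0,-0.03,0,0,0,0.4],[0.01,0,-0.045,0,0,6,1],[0,0.04,-0.01,0,0,0,1],[0,0.04,0,0,0,0,1],[0,0.04,0,0,0,0,1],[0,0.03,0,0,0,0,1],[0,0,0,0,0,0,1]]])

```text
time: 19.05
eef_pos: [0.7039, -0.1075, 0.2141]
tcp_rot: [0.699, 0.716, 0.002, 0.005]
contact_force: [-0.2, -0.0, -0.7]
opening: -0.001
```

```bash
python3 - <<'E'
from h import *
plan((.115,-.173,.2),(.115,-.173,.155))
snap('top','t7.png',(195,130,360,230),4.5)
E
```

```text
turn [ 0.58  0.25 -0.83]
t 19.05 tray [ 0.1183 -0.1674  0.2141] yaw -0.83 tilt 0.63 F [-0.2 -0.  -0.7] op -0.0
(0.115, -0.173, 0.2) [-0.0056 -0.0034  0.0141]
(0.115, -0.173, 0.155) [ 0.0002 -0.0005  0.045 ]
```

View pics/t7.png

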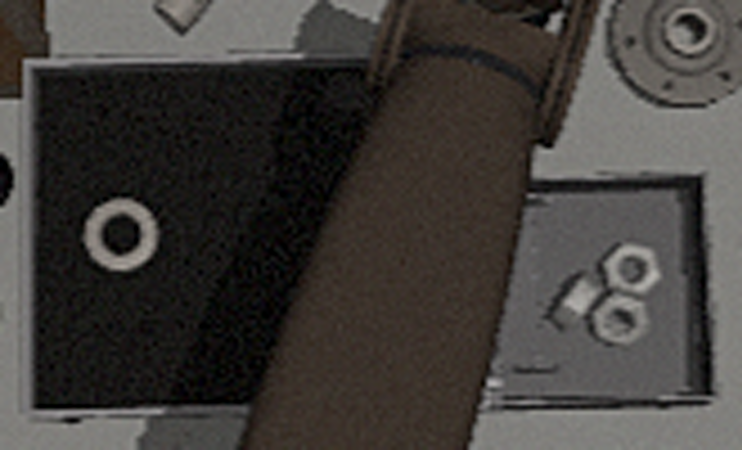

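All three nuts are in the bin at (632,268), (620,317) and (580,298); the last one leans on edge against the others, inside the bin. Now I close the gate from the tab's far side.

Request:
apply_moves(moves=[[[-0.006,0,0.014,0.5,0.2,-0.8,1],[0,0,0,0,0,0,1],[0,0,0.028,0,0,0,1],[0,0,0.008,0,0,0,1],[0,0,0,0,0,0,1]]])

```text
time: 19.6
eef_pos: [0.6984, -0.1148, 0.1616]
tcp_rot: [0.694, 0.72, -0.001, -0.002]
contact_force: [-0.1, 0.0, 1.1]
opening: -0.0
```

```bash
python3 - <<'E'
from h import *
plan((.115,-.173,.152),(-.006,-.173,.152))
E
```

```text
turn [-0.24 -0.02 -0.05]
t 19.6 tray [ 0.1126 -0.1745  0.1616] yaw -0.05 tilt 0.24 F [-0.1  0.   1.1] op -0.0
(0.115, -0.173, 0.152) [0.0015 0.0024 0.0096]
(-0.006, -0.173, 0.152) [-1.00e-04 -1.21e-01  5.00e-04]
```

Request:
apply_moves(moves=[[[0.001,0,0.009,0,0,0,1],[0,-0.015,0,0,0,0,1],[0,-0.018,0,0,0,0,1],[0,-0.018,0,0,0,0,1],[0,-0.018,0,0,0,0,1]]])

```text
time: 20.1
eef_pos: [0.6308, -0.1167, 0.155]
tcp_rot: [0.694, 0.72, 0.002, 0.003]
contact_force: [3.1, -0.5, -1.0]
opening: 0.004
```

```bash
python3 - <<'E'
from h import *
plan((-.006,-.173,.152))
E
```

```text
turn [ 0.39  0.1  -0.06]
t 20.1 tray [ 0.045  -0.1737  0.155 ] yaw -0.06 tilt 0.4 F [ 3.1 -0.5 -1. ] op 0.0
(-0.006, -0.173, 0.152) [ 0.0007 -0.051   0.0026]
```

Request:
apply_moves(moves=[[[0,-0.018,0.002,0.3,0,0,1],[0,-0.015,0.001,0,0,0,1],[0,-0.012,0.001,0,0,0,1]]])

```text
time: 20.4
eef_pos: [0.5881, -0.1185, 0.1549]
tcp_rot: [0.694, 0.72, 0.005, 0.008]
contact_force: [2.6, 0.2, -2.2]
opening: 0.001
```

```bash
python3 - <<'E'
from h import *
plan((-.006,-.173,.152))
E
```

```text
turn [ 0.98  0.27 -0.1 ]
t 20.4 tray [ 0.0023 -0.1739  0.1549] yaw -0.1 tilt 1.02 F [ 2.6  0.2 -2.2] op 0.0
(-0.006, -0.173, 0.152) [ 0.0009 -0.0083  0.0027]
```

Request:
apply_moves(moves=[[[0,-0.006,0.002,0.5,0,0,1],[0,-0.005,0,0,0,0,1],[0,-0.005,0,0,0,0,1]]])

```text
time: 20.7
eef_pos: [0.5733, -0.1193, 0.1552]
tcp_rot: [0.694, 0.72, 0.004, 0.008]
contact_force: [2.3, 0.9, -1.4]
opening: -0.0
```

```bash
python3 - <<'E'
from h import *
plan((-.006,-.173,.152))
E
```

```text
turn [ 0.92  0.37 -0.13]
t 20.7 tray [-0.0125 -0.1741  0.1552] yaw -0.13 tilt 0.99 F [ 2.3  0.9 -1.4] op -0.0
(-0.006, -0.173, 0.152) [0.0011 0.0065 0.0033]
```

Only the gate's friction is felt so far, no stop yet, so I continue in small steps.

Request:
apply_moves(moves=[[[0,-0.004,0.001,0.3,0,0,1],[0,-0.004,0,0,0,0,1]]])

```text
time: 20.9
eef_pos: [0.5667, -0.1197, 0.1551]
tcp_rot: [0.694, 0.72, 0.003, 0.008]
contact_force: [12.8, 0.8, -6.1]
opening: 0.001
```

```bash
python3 - <<'E'
from h import *
plan((-.006,-.173,.152))
E
```

```text
turn [ 0.9   0.42 -0.16]
t 20.9 tray [-0.0192 -0.1743  0.1551] yaw -0.15 tilt 0.99 F [12.8  0.8 -6.1] op 0.0
(-0.006, -0.173, 0.152) [0.0013 0.0131 0.0032]
```

Request:
apply_moves(moves=[[[0,-0.003,0,0,0,0,1],[0,0.012,0,0,0,0,1],[0,0.01,-0.02,0,0,0,1],[0,0.02,-0.04,0,0,0,1],[0.03,0.02,-0.03,0,0,0,1],[0.045,0,-0.02,0,0,0,1],[0.045,0,-0.02,0,0,0,1],[0.045,0,0,0,0,0,1],[0.045,0,0,0,0,0,1],[0.045,0,0,0,0,0,1],[0.045,0,0,0,0,0,1],[0,0,0,0,0,0,1]]])

```text
time: 22.1
eef_pos: [0.6148, 0.1915, 0.2853]
tcp_rot: [0.697, 0.718, -0.004, 0.003]
contact_force: [0.5, -0.8, 0.3]
opening: -0.0
```

```bash
python3 - <<'E'
from h import *
plan()
snap('top','t8.png',(195,135,360,230),4.8)
E
```

```text
turn [-0.12  0.54 -0.5 ]
t 22.1 tray [0.0408 0.1348 0.2853] yaw -0.5 tilt 0.56 F [ 0.5 -0.8  0.3] op -0.0
```

View pics/t8.png

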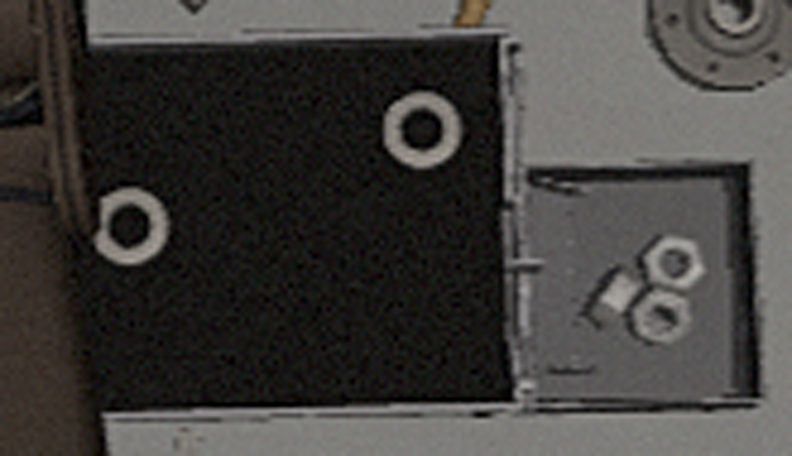

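```bash
python3 - <<'E'
from h import *
g={k:cv2.imread(f'pics/raw_{k}.png',0).astype(float) for k in('t0','t4','t8')}
for k in g:
    s=g[k][140:215,306:309].mean(1)   # columns of the tab over the bin side
    print(k,[(140+i,int(s[i])) for i in range(10,75)if s[i]>s.mean()+1.0*s.std()])
u=306
for v in(162,163,185,190,191): print(v,((px2w('top',u,v,.169)[:2]-T0)@RT).round(4))
E
```

```text
t0 [(150, 117), (152, 118), (153, 118), (156, 118), (162, 117), (163, 117), (166, 119), (167, 119), (168, 122), (184, 128)]
t4 [(150, 120), (151, 122), (152, 120), (153, 120), (154, 122), (155, 123), (156, 121), (157, 121), (158, 123), (159, 124), (161, 127), (163, 118), (164, 121), (165, 125), (166, 133)]
t8 [(150, 124), (151, 124), (153, 126), (154, 124), (155, 124), (156, 124), (157, 124), (158, 123), (159, 124), (161, 124), (163, 126), (164, 123), (165, 126), (167, 127), (168, 130), (189, 126)]
162 [ 0.0533 -0.1836]
163 [ 0.05   -0.1835]
185 [-0.023  -0.1807]
190 [-0.0394 -0.18  ]
191 [-0.0427 -0.1799]
```

```bash
python3 -c "
from h import *
print(ctrl.sign_off())"
```

```text
the job is handed in; nothing more can be done
None
```

I opened the gate, swept the three nuts out into the bin one at a time, shut the gate again and handed the job in at about 22 s of robot time. Sign-off gives no verdict, so the checks below are my own.

- **Gate open:** it pushed against its end stop at about 11 N, and the side view showed about 93 mm of clear opening.
- **Nuts:** the last picture shows all three in the bin. One leans on edge against the other two; it looked settled, unchanged from one picture to the next.
- **Rings:** both lie flat on the tray at their starting pixels. I saw no sign that the arm touched any other part.
- **Gate shut:** it pushed against a stop at about 13 N, against the stated 2 N of friction. The tab in the pictures travelled about 92 mm between open and shut, out of 95 mm. That reading is only good to about 3 mm, so the shut position rests mainly on the contact force.

**Disagreements and slips:**
- The gate seems to have started about 17–20 mm open rather than shut.
- The tool drifted up to 15 mm in height on two pushes. On one sweep the correction pressed the fingers on the tray floor at about 11 N.

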